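# Pin a lock keep on a door-frame piece and hold it against the stop for screwing

## Task

Lay the grey lock keep flat on the piece of door frame, bolt pockets facing away from the raised stop strip and its slot over the bored hole, then push the steel locating pin from the tool block through the slot into the hole until its collar sits on the keep, and let go of the pin. Then be my third hand while I drive the screws: push on the keep with the fingers, bring it up gently until its long edge bears flush on the stop strip, and finish still pressing it there with a steady 12 N or so (at least 5, at most 20), without letting go. Leave everything else on the bench where it stands.

Things in the scene. Friction and masses are not known exactly. Their poses are not given: they have to be found in the camera images.
- keep: Loose grey rim-lock keep, 0.15-0.26 kg. Flange 64 (x) x 140 (y) x 5 mm; housing x -20..20, y -24..24, top at z = 28 mm, upright sides, grip across y (48 mm). Two bolt pockets 13 wide, 8 deep in the housing's -x side, 12 mm web between. Slot at y = +56, two screw holes at y = -56 mm. Origin: centre of underside, z up; its +x edge goes to the stop. Friction on the jamb about 0.3. Starts flat on the bench beside the jamb.
- keep_slot (a point): Centre of the keep's slot, at the underside of the flange. The slot goes right through the 5 mm flange, 20 mm long along the keep's x and 10 mm wide along its y.
- jamb: Piece of pale timber door frame, 120 (x) x 220 (y) x 32 mm high, screwed to the bench (fixed). Origin: centre of its underside, at bench level; y along its length, +x towards the stop strip, z up. With the keep pinned and home against the stop, the keep's origin is at x = 4, y = 0, z = 32 mm here, axes parallel.
- jamb_hole (a point): Centre of the mouth of the bored hole in the jamb's top face (jamb frame x = 4, y = 56, z = 32 mm): 10 mm diameter, 26 mm deep, straight down.
- stop: Darker wooden stop strip fixed on the jamb's top along its +x side, 24 (x) x 220 (y) mm, 16 mm proud of the jamb's top. Origin: centre of its underside (jamb x = 48, y = 0, z = 32 mm). Its upright face towards jamb -x, at jamb x = 36 mm, is the fence. Rigid, no give.
- pin: Loose steel locating pin, 0.06 kg, 68 mm long, upright in any of the tool block's holes, tip 9 mm above the bench. Origin: nose tip; z up. Nose 3 to 8 mm diameter over 8 mm, shank 8 mm to z = 27, collar 18 mm diameter z = 27 to 31, round grip 14 mm diameter z = 37 to 68. Home (collar on the keep's flange) its tip is 22 mm below the jamb's top. The only piece with a wide collar and no wooden handle.
- tool_block: Dark wooden block, 130 (x) x 40 (y) x 36 mm high, fixed on the bench, left or right of the jamb (on the other side than the keep). Three 10 mm holes at x = -42, 0, +42 mm, 30 mm deep, hold pin, awl and punch upright. Origin: centre of its underside.
- awl: Awl with a wooden pear-shaped handle of 24 mm diameter, top 94 mm above the bench, standing in the tool block; leave it there. Origin: its tip.
- punch: Plain dark steel nail punch, 9 mm rod without collar, top 94 mm above the bench, standing in the tool block; leave it there. Origin: its tip.
- blank_box: Small brown carton, 90 x 60 x 32 mm, bystander. Origin: centre of underside.
- lock_cylinder: Metal profile lock cylinder, 67 x 28 x 38 mm, bystander. Origin: underside.
- padlock: Brass padlock standing shackle up, 19 x 42 x 66 mm, bystander. Origin: centre of underside.
- oil_bottle: White oil bottle with red nozzle, 40 mm diameter, 114 mm high, bystander. Origin: centre of underside.
- tape_roll: Blue tape roll lying flat, 64 mm diameter, 18 mm high, bystander. Origin: centre of underside.

How it is judged:
On the way, in this order (a step that is already met when the one before it is completed fails the run):
1. the keep lies flat on the jamb with its slot over the bored hole, let go (z of keep in the frame of jamb between 0.03 and 0.0345 m and angle between keep's own z axis and vertical below 0.04 rad and horizontal distance between keep_slot and jamb_hole below 0.012 m and angle between the x axis of keep and the x axis of jamb, either way round below 0.15 rad and contact force between the fingers and keep below 0.3 N), for 0.2 s.
2. the pin stands home through the slot in the hole, collar on the keep, let go (z of keep in the frame of jamb between 0.03 and 0.0345 m and angle between keep's own z axis and vertical below 0.04 rad and z of pin in the frame of jamb_hole below -0.0185 m and horizontal distance between pin and jamb_hole below 0.004 m and angle between pin's own z axis and vertical below 0.15 rad and contact force between the fingers and pin below 0.3 N), for 0.2 s.
At the end, for the whole second after the job is handed in: Fingers press the keep: 5 to 20 N on the stop, over 4 N finger to keep; keep flat (0.04 rad), square (0.03 rad), edge within 2 mm of the stop, pockets away from it, slot within 6 mm of the hole, at rest; pin untouched, within 4 mm of the hole centre, tip 18.5 mm or more deep, tilt under 0.15 rad (all of step 2 and contact force between keep and stop between 5 and 20 N and contact force between the fingers and keep above 4 N and angle between the x axis of keep and the x axis of jamb, either way round below 0.03 rad and x of keep in the frame of jamb above 0.002 m and y of keep in the frame of jamb between -0.012 and 0.012 m and horizontal distance between keep_slot and jamb_hole below 0.006 m and linear speed of keep below 0.01 m/s); the arm keeps its last pose, push and grip.
It fails at once if the keep is rammed against the stop strip (over 45 N) (contact force between keep and stop above 45 N).
It fails at once if the awl or the punch is moved by more than 25 mm (distance of any of awl, punch from where it was at the start of the episode above 0.025 m).
It fails at once if a bystander is moved by more than 25 mm (distance of any of blank_box, lock_cylinder, padlock, oil_bottle, tape_roll from where it was at the start of the episode above 0.025 m).
It also fails if it takes over 67 s, if anything falls off the work surface, if the arm or the gripper's body presses on something with over 40 N, if the wrist force passes 120 N, or if a joint passes its speed limit or range.

## Robot

A 6-joint arm with a two-finger parallel gripper is mounted at the origin on a cart in front of the work surface, level with it; the furniture and walls round the work are solid. World frame = base frame: x ahead of the robot, y to its left, z up, the work surface at z = 0. Lengths are in m, angles in rad, forces in N, time in s.
With the tool pointing down it reaches from about 0.375 to 0.975 m from the base axis. Payload 3.8 kg.
Tool frame: the origin (TCP) lies midway between the tips of the shut fingers; the grasp point (between the pads) lies 19 mm behind it; z points along the fingers, y is the line along which they close (so a half turn about z gives the same grasp; the last joint's range is limited). The gripper opens to 85 mm and grips with 20 to 120 N. Pads are 22 mm wide; open, the fingers measure 114 mm over their backs; the gripper's body (76 mm by 85 mm) begins 54 mm behind the grasp point. The pads swing forward as they close: fully open they stand 13 mm farther back than shut.
Start: joints at [-1.28, 0.264, 1.604, -0, 1.274, -0.037], TCP at [0.217, -0.639, 0.231] pointing down, gripper open.
Joint ranges: [-2.63, 2.63], [-0.94, 2.18], [0.31, 2.57], [-1.31, 4.45], [0, 2.66], [-2.55, 2.55]. Speed limits (rad/s): [2.57, 2.57, 3.14, 3.14, 3.14, 3.14].

## Interface

Orientations are given as a rotation vector (axis times angle).
In Python, from workcell import bot gives the robot as it stands.
- The arm moves only by the tool servo_tool, never from a script. Its argument "series" is a list of rows, each a list of 7 numbers: the shift along the world's x, y, z in units of 0.15 m (1.0 is 0.15 m), then the turn, a rotation vector about the world's x, y, z in units of 180 degrees (1.0 is 180 degrees), then the closure, from 0 (fully open) to 1 (shut). A call has 1 to 20 rows; each row is the pose to reach, as a shift and turn from the pose commanded when the call began, turning the shorter way round; what a row does not reach only later rows make up. A row lasts 1/10 s, in which the tool goes at most 50 mm and 8.59 degrees, less where a joint would pass 70% of its speed; a pose out of reach is approached as far as the arm can. A call with a number of a shift or a turn outside -1 to 1 is refused whole. A call with a gripper value outside its range is refused whole. The fingers move at their own pace and stop on an object; "newtons" is the grip in N (left out, the last holds). Time passes only in rows, so rows that repeat a pose let the fingers close. It gives the time, the measured TCP pose, the force, the opening and the grip force at its end, in the units of the state.
- bot.read_state(): the state, without advancing time (a new reading comes with each control period).
- bot.read_camera(name): name is "scene" or "top" or "wrist"; returns the picture (400x640x3 uint8, red, green, blue); there is no depth.
- bot.camera_info(name): a dict with "vertical_fov" (degrees; the focal length in pixels is half the picture's height over the tangent of half this angle, whatever the lens; pixels are square), "cx", "cy" (the principal point, pixels), "R" (3x3) and "t" (3): a world point X has camera coordinates R X + t. Camera axes: x right, y down, z forward; pixel columns grow to the right and rows downward; lengths in m; the calibration is good to about 2 mm. A picture is of the moment at which its call begins: read the wrist's pose just before it. camera_info takes no time and is no camera call; for the wrist camera it gives the pose at the moment of the call.
- bot.finish_job(): hands the job in; it is judged then, once.
Trained networks look in the newest picture that a camera, given by its name, has taken for a name from the list of things; names that differ only in an ending like _2 or _b are one class to them, and where a whole thing is asked for, a point or a joint stands for the part that bears it (a point fixed in the world has none). Each returns a list of dicts, best first, with "score" (0 to 1); they miss things now and then, are a little off and sometimes report something else, mostly with a low value. They report only what shows in the picture. A call takes as long as a camera call.
- bot.recognise(target, camera): "box" ([left, top, right, bottom] as shares, 0 to 1, of the picture: columns of its width, rows of its height, round what is visible of it).
- bot.trace(target, camera): "mask" (400x640 bool, what is visible of it) and "box" ([left, top, right, bottom] as shares, 0 to 1, of the picture: columns of its width, rows of its height, round what is visible of it).
- bot.mark_of(target, camera): "at" ([row, column] as shares, 0 to 1, of the picture: columns of its width, rows of its height: a listed point, or the origin of a listed thing).
The state is a dict: "time": time; "q": joint angles; "joint_vel": joint speeds; "joint_torque": joint torques, N m; "tool_pos": TCP position; "tcp_rot": TCP orientation; "wrist_force": force on the tool from outside, world axes, zero at the start; "torque": the same for the moment, N m; "width": opening from 0.0 (shut) to 1.0 (fully open); "grip_force": force on a finger pad.
Only numpy, scipy, OpenCV 4.12 (cv2) and the standard library are available. Lean on these libraries where they do the work, as an engineer would, in place of code of your own. Each camera call takes 0.05 s, during which the arm holds its last target. There are 200 camera calls.

## Working session

There is one attempt and no reset: what is moved stays moved. The work goes in short steps, Python scripts to look and compute and a tool call to move; the robot and the scene stay as the last step left them, time stands still between calls to the robot, and variables do not carry over. Pictures are saved under pics/ and viewed, at most 11 in all, crops included, and the job is handed in when it is done.

Besides the shell and the picture viewer there is one more tool, called after "Request:" by a JSON object that holds its "op" and its "data". servo_tool: Moves the arm, as the interface text tells. Shifts and turns lie within -1 to 1; 1 stands for 0.15 m of shift or 180 degrees of turn. Its arguments: {"type":"object","properties":{"series":{"type":"array","items":{"type":"array","items":{"type":"number"}}},"newtons":{"type":"number"}},"required":["series"]}

```bash
mkdir -p pics; cat > h.py <<'E'
import numpy as np, cv2
from workcell import bot
def cam(n):
    i=bot.camera_info(n); f=200/np.tan(np.radians(i['vertical_fov'])/2)
    return f,i['cx'],i['cy'],np.array(i['R']),np.array(i['t'])
def ray(c,u,v,z):
    f,cx,cy,R,t=c; d=R.T@np.array([(u-cx)/f,(v-cy)/f,1]); o=-R.T@t
    return o+d*(z-o[2])/d[2]
def proj(c,X):
    f,cx,cy,R,t=c; p=R@np.array(X)+t; return np.array([cx+f*p[0]/p[2],cy+f*p[1]/p[2]])
def shot(n,name=None):
    c=cam(n); im=np.array(bot.read_camera(n))
    if name: cv2.imwrite('pics/'+name,im[:,:,::-1])
    return c,im
E
python3 - <<'E'
from h import *
print(bot.read_state())
for n in('top','scene'):
    c,im=shot(n,n+'1.png'); print(n,c[0],c[1:3],-c[3].T@c[4],c[3][2])
    for k,z in dict(keep=0,keep_slot=0,jamb=0,jamb_hole=.032,stop=.032,pin=.009,tool_block=0,awl=.006,punch=.006,blank_box=0,lock_cylinder=0,padlock=0,oil_bottle=0,tape_roll=0).items():
        r=bot.mark_of(k,n)
        for d in r[:2]: print(k,round(d['score'],2),np.round([d['at'][1]*640,d['at'][0]*400]),ray(c,d['at'][1]*640,d['at'][0]*400,z).round(4))
E
```

```text
{'time': 0.0, 'q': array([-1.27988780e+00,  2.64791346e-01,  1.60539088e+00, -2.84029063e-05,
        1.27367047e+00, -3.69115751e-02]), 'joint_vel': array([-6.35629908e-04,  7.81166368e-04, -1.50134826e-04,  1.85876387e-03,
        6.86683389e-05, -8.77228774e-04]), 'joint_torque': array([ 2.11604900e-03, -5.15109408e+01, -3.67313647e+01, -4.18812078e-06,
        1.27933591e-02,  1.75169464e-05]), 'tool_pos': array([ 0.21710872, -0.6383597 ,  0.22992716]), 'tcp_rot': array([-3.09727466e+00, -5.12283608e-01,  4.91594820e-04]), 'wrist_force': array([ 0.5269768 , -0.06046687,  0.69059641]), 'torque': array([-0.01479729, -0.03660818,  0.00980067]), 'grip_force': 0.0, 'width': 0.9993317244537476}
top 430.42391032806086 (324.452663419921, 203.78940429406373) [-0.32598382 -0.16698834  1.13356546] [ 0.61119532  0.12944745 -0.78082241]
scene 446.075717497649 (323.74563020366804, 201.14892980122386) [-0.53322052  0.80061187  0.74706699] [ 0.7140611  -0.53372251 -0.453053  ]
keep_slot 0.63 [215. 287.] [0.3995 0.4581 0.    ]
keep_slot 0.57 [322. 208.] [ 0.6034 -0.0405  0.    ]
jamb 0.74 [333. 222.] [ 0.5016 -0.0144  0.    ]
jamb_hole 0.57 [312. 218.] [0.5159 0.0647 0.032 ]
stop 0.73 [321. 207.] [ 0.5623 -0.0064  0.032 ]
stop 0.48 [253. 249.] [0.4647 0.3089 0.032 ]
pin 0.47 [256. 251.] [0.4798 0.2926 0.009 ]
tool_block 0.74 [254. 248.] [0.5124 0.2822 0.    ]
tool_block 0.36 [205. 255.] [0.559  0.4198 0.    ]
awl 0.68 [252. 240.] [0.5452 0.2698 0.006 ]
punch 0.55 [362. 189.] [ 0.6326 -0.2547  0.006 ]
punch 0.44 [264. 258.] [0.4406 0.2882 0.006 ]
blank_box 0.73 [209. 254.] [0.5583 0.4084 0.    ]
lock_cylinder 0.51 [215. 291.] [0.3862 0.4647 0.    ]
padlock 0.54 [357. 194.] [ 0.6195 -0.2191  0.    ]
oil_bottle 0.66 [364. 190.] [ 0.6299 -0.2649  0.    ]
oil_bottle 0.31 [254. 249.] [0.5039 0.2849 0.    ]
tape_roll 0.5 [316. 219.] [0.5473 0.0236 0.    ]
```

View pics/top1.png

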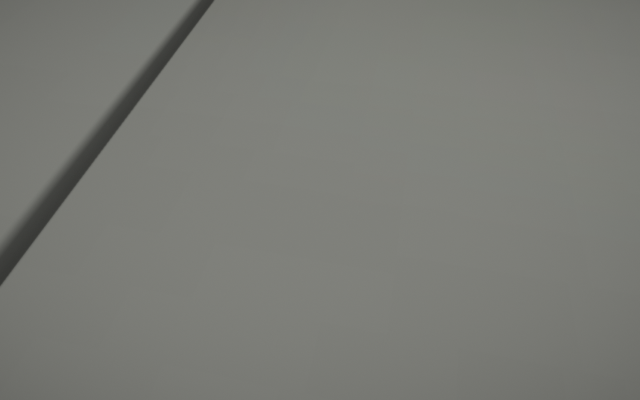

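View pics/scene1.png

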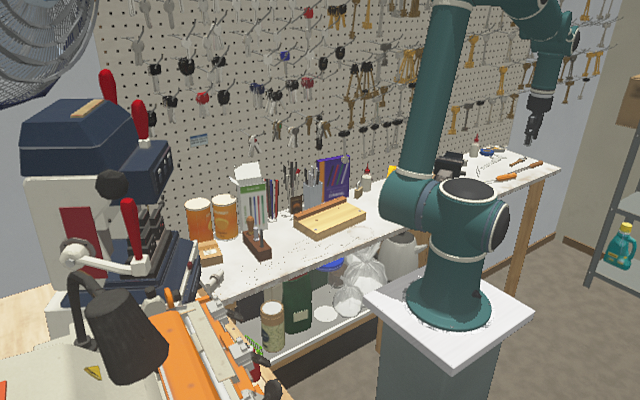

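Request:
{"op": "servo_tool", "data": {"series": [[0.33,0.33,0.33,0,0,0,0],[0.67,0.67,0.67,0,0,0,0],[1,1,1,0,0,0,0],[1,1,1,0,0,0,0],[1,1,1,0,0,0,0]]}}

```text
time: 2.0
tool_pos: [0.3625, -0.4934, 0.377]
tcp_rot: [3.099, 0.512, 0.0]
wrist_force: [0.7, -0.8, 0.3]
width: 1.0
grip_force: 0.0
```

Request:
{"op": "servo_tool", "data": {"series": [[0.15,0.33,0.1,0,0,0,0],[0.25,0.67,0.2,0,0,0,0],[0.33,1,0.3,0,0,0,0],[0.33,1,0.3,0,0,0,0],[0.33,1,0.3,0,0,0,0]]}}

```text
time: 2.5
tool_pos: [0.412, -0.3432, 0.4225]
tcp_rot: [3.096, 0.517, 0.003]
wrist_force: [0.4, -0.7, -0.0]
width: 1.002
grip_force: 0.0
```

```bash
python3 - <<'E'
from h import *
shot('wrist','w1.png');c,im=shot('top','top2.png');print(bot.read_state()['tool_pos'],im.std())
E
```

```text
[ 0.41099544 -0.34521738  0.42039911] 9.90063986035772
```

View pics/w1.png

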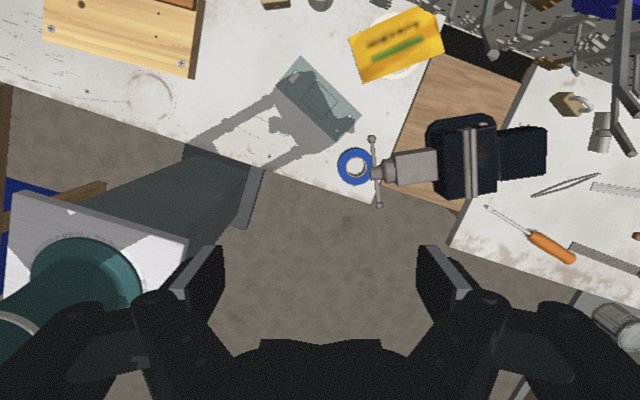

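The wrist view shows the keep at about (318,100), the jamb at top left (120,30), tape at (355,165) and the padlock at (572,103). The top camera is blocked.

```bash
cat >> h.py <<'E'
Z=dict(keep=0,keep_slot=0,jamb=0,jamb_hole=.032,stop=.032,pin=.009,tool_block=0,awl=.006,punch=.006,blank_box=0,lock_cylinder=0,padlock=0,oil_bottle=0,tape_roll=0)
def marks(n,c,ks,z=Z,m=1):
    for k in ks:
        for d in bot.mark_of(k,n)[:m]:
            u,v=d['at'][1]*640,d['at'][0]*400; print(k,round(d['score'],2),round(u),round(v),ray(c,u,v,z[k]).round(4))
E
python3 - <<'E'
from h import *
c,im=shot('wrist'); print(c[0],-c[3].T@c[4])
marks('wrist',c,['keep','keep_slot','jamb','stop','jamb_hole','tape_roll','padlock','oil_bottle','lock_cylinder','blank_box'])
for p in [(194,77),(45,42),(303,57),(360,112),(200,10)]: print(p,ray(c,*p,.03).round(3))
E
```

```text
321.1657086135701 [ 0.47495741 -0.32234747  0.5635527 ]
keep 0.7 318 97 [ 0.4851 -0.3159  0.    ]
keep_slot 0.96 291 75 [ 0.5038 -0.2628  0.    ]
jamb 0.73 126 24 [0.4927 0.0071 0.    ]
jamb_hole 0.84 76 4 [0.4952 0.0625 0.032 ]
tape_roll 0.91 353 162 [ 0.4008 -0.4106  0.    ]
(194, 77) [ 0.451 -0.123  0.03 ]
(45, 42) [0.427 0.103 0.03 ]
(303, 57) [ 0.533 -0.276  0.03 ]
(360, 112) [ 0.485 -0.388  0.03 ]
(200, 10) [ 0.546 -0.111  0.03 ]
```

Request:
{"op": "servo_tool", "data": {"series": [[0,0.33,0,0,0,0,0],[0,0.67,0,0,0,0,0],[0,1,0,0,0,0,0],[0,1,0,0,0,0,0],[0,1,0,0,0,0,0]]}}

```text
time: 3.65
tool_pos: [0.4113, -0.1939, 0.4212]
tcp_rot: [3.097, 0.517, 0.002]
wrist_force: [-0.7, -0.2, -0.4]
width: 0.996
grip_force: 0.0
```

Request:
{"op": "servo_tool", "data": {"series": [[0,0.33,0,0,0,0,0],[0,0.67,0,0,0,0,0],[0,1,0,0,0,0,0],[0,1,0,0,0,0,0],[0,1,0,0,0,0,0],[0,1,0,0,0,0,0]]}}

```text
time: 4.25
tool_pos: [0.4115, -0.0463, 0.4205]
tcp_rot: [3.099, 0.51, -0.001]
wrist_force: [-0.4, 0.4, -0.4]
width: 1.0
grip_force: 0.0
```

```bash
python3 - <<'E'
from h import *
print(bot.read_state()['tool_pos'])
c,im=shot('wrist','w2.png'); print(c[0],-c[3].T@c[4])
marks('wrist',c,Z)
E
```

```text
[ 0.41148938 -0.04626725  0.42046281]
321.1657086135701 [ 0.47551756 -0.02352873  0.56362488]
keep 0.7 477 151 [ 0.4884 -0.3106  0.    ]
keep_slot 0.72 458 133 [ 0.5062 -0.2663  0.    ]
jamb 0.59 309 86 [0.4975 0.0022 0.    ]
jamb_hole 0.75 275 73 [0.4972 0.0569 0.032 ]
stop 0.91 313 55 [0.5412 0.0086 0.032 ]
pin 0.59 137 25 [0.4976 0.2852 0.009 ]
tool_block 0.81 140 26 [0.4985 0.2847 0.    ]
awl 0.48 271 72 [0.4989 0.0671 0.006 ]
punch 0.64 132 54 [0.4532 0.2863 0.006 ]
blank_box 0.7 308 86 [0.4972 0.004  0.    ]
lock_cylinder 0.63 24 49 [0.404  0.4559 0.    ]
padlock 0.79 451 69 [ 0.5981 -0.2108  0.    ]
oil_bottle 0.85 492 60 [ 0.6315 -0.2672  0.    ]
tape_roll 0.62 306 87 [0.4944 0.0064 0.    ]
```

View pics/w2.png

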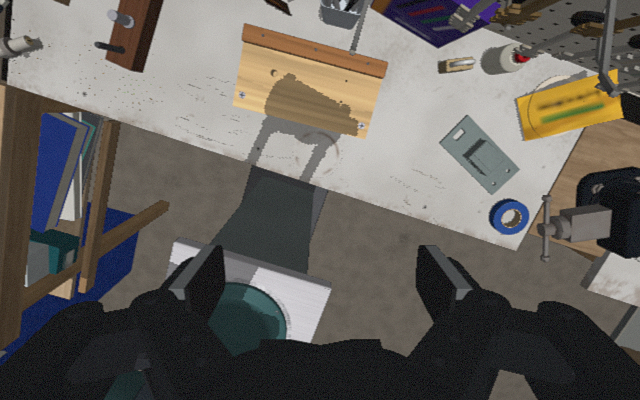

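Wrist view: keep at (480,152) with its slot at the upper-left end (458,133), jamb around (309,85) with the stop on the far side, tool block at (132,30) with the collared pin at (120,18), padlock (455,65), bottle (500,60). I'll take a closer look at the jamb.

Request:
{"op": "servo_tool", "data": {"series": [[0.05,0.05,-0.33,0,0,0,0],[0.1,0.1,-0.67,0,0,0,0],[0.1,0.13,-1,0,0,0,0],[0.1,0.13,-1,0,0,0,0],[0.1,0.13,-1,0,0,0,0],[0.1,0.13,-1,0,0,0,0]]}}

```text
time: 5.6
tool_pos: [0.4285, -0.0256, 0.2746]
tcp_rot: [3.098, 0.512, 0.009]
wrist_force: [0.8, 0.0, 0.7]
width: 1.001
grip_force: 0.0
```

```bash
python3 - <<'E'
from h import *
print(bot.read_state()['tool_pos'])
c,im=shot('wrist','w3.png'); print(c[0],-c[3].T@c[4])
marks('wrist',c,['jamb','jamb_hole','stop'])
for k in ['jamb','stop']:
    r=bot.trace(k,'wrist')
    if r:
        m=r[0]['mask'].astype('uint8'); cn=max(cv2.findContours(m,0,2)[0],key=cv2.contourArea)
        a=cv2.approxPolyDP(cn,6,True)[:,0]; print(k,r[0]['score'],a.tolist()); print([ray(c,u,v,.032 if k=='jamb' else .048)[:2].round(4).tolist() for u,v in a])
E
```

```text
[ 0.42854188 -0.02563457  0.27456095]
321.1657086135701 [ 0.49159945 -0.00278925  0.41812298]
jamb_hole 0.84 269 84 [0.4964 0.0591 0.032 ]
stop 0.94 322 57 [0.543  0.0112 0.032 ]
jamb 0.68 [[226, 16], [213, 127], [391, 169], [425, 69]]
[[0.5487, 0.1226], [0.4295, 0.1078], [0.4502, -0.1097], [0.5686, -0.103]]
stop 0.83 [[226, 17], [229, 41], [415, 91], [421, 86], [422, 68]]
[[0.5454, 0.1171], [0.5243, 0.1085], [0.5411, -0.0975], [0.548, -0.1017], [0.5653, -0.0953]]
```

View pics/w3.png

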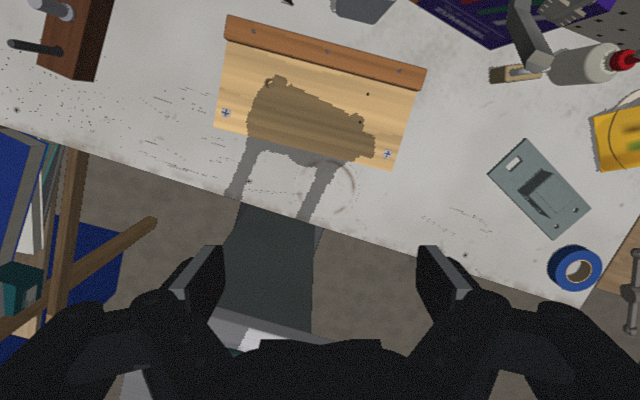

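Close view: jamb corners at (213,127), (391,169), (225,16), (425,69), with the bored hole at (269,84), which fits the geometry. Jamb origin is about (0.498, 0.004) with yaw about 5°. Next I go to the keep.

Request:
{"op": "servo_tool", "data": {"series": [[0,-0.33,0,0,0,-0.04,0],[0,-0.67,0,0,0,-0.08,0],[0,-1,0,0,0,-0.12,0],[0,-1,0,0,0,-0.16,0],[0,-1,0,0,0,-0.2,0],[0,-1,0,0,0,-0.228,0]]}}

```text
time: 6.5
tool_pos: [0.4262, -0.1762, 0.2712]
tcp_rot: [3.08, -0.616, 0.001]
wrist_force: [0.6, -0.3, -0.1]
width: 1.0
grip_force: 0.0
```

Request:
{"op": "servo_tool", "data": {"series": [[0,-0.33,-0.2,0,0,0,0],[0,-0.67,-0.4,0,0,0,0],[0,-0.77,-0.5,0,0,0,0],[0,-0.77,-0.5,0,0,0,0],[0,-0.77,-0.5,0,0,0,0],[0,-0.77,-0.5,0,0,0,0]]}}

```text
time: 7.1
tool_pos: [0.4268, -0.2905, 0.1968]
tcp_rot: [3.082, -0.606, 0.002]
wrist_force: [-0.1, 0.4, -0.6]
width: 1.001
grip_force: 0.0
```

```bash
python3 - <<'E'
from h import *
s=bot.read_state();print(s['tool_pos'],s['tcp_rot'],s['q'])
c,im=shot('wrist','w4.png'); print(-c[3].T@c[4])
marks('wrist',c,['keep','keep_slot'])
r=bot.trace('keep','wrist')
m=r[0]['mask'].astype('uint8'); cn=max(cv2.findContours(m,0,2)[0],key=cv2.contourArea)
b=cv2.boxPoints(cv2.minAreaRect(cn)); print([(np.round([u,v]).tolist(),ray(c,u,v,.003)[:2].round(4).tolist()) for u,v in b])
a=cv2.approxPolyDP(cn,5,True)[:,0]; print([([int(u),int(v)],ray(c,u,v,.003)[:2].round(4).tolist()) for u,v in a])
E
```

```text
[ 0.42678284 -0.2905418   0.19678833] [ 3.08228551e+00 -6.06086761e-01  2.34048802e-03] [-6.46219189e-01 -1.33704813e-02  1.97935015e+00  4.30374372e-04
  1.17414925e+00  1.31272793e+00]
[ 0.48905663 -0.31562989  0.34011136]
keep_slot 0.83 273 109 [ 0.5035 -0.2698  0.    ]Traceback (most recent call last):
  File "<stdin>", line 6, in <module>
IndexError: list index out of range
```

View pics/w4.png

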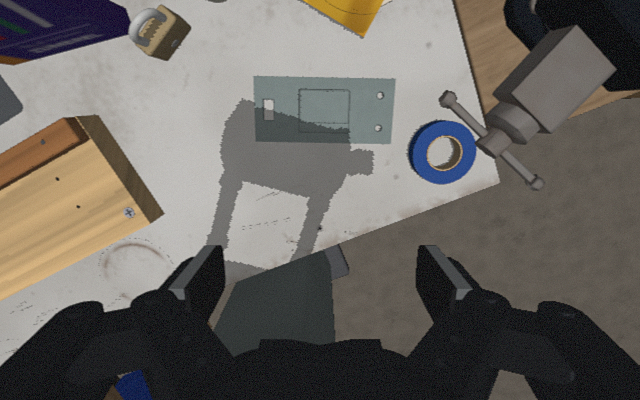

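The keep's flange corners are at (254,76), (395,79), (392,144), (254,142), its slot at (269,109) and housing top at (299-350, 89-133).

```bash
python3 - <<'E'
from h import *
c=cam('wrist')
P=np.array([ray(c,u,v,.005)[:2] for u,v in[(254,76),(395,79),(392,144),(254,142)]]);print(P.round(4),P.mean(0),np.linalg.norm(P-np.roll(P,-1,0),axis=1))
y=(P[0]+P[3]-P[1]-P[2]);print('keep yaw',np.degrees(np.arctan2(-y[0],y[1])))
H=np.array([ray(c,u,v,.028)[:2] for u,v in[(299,89),(350,90),(350,133),(299,133)]]);print(H.mean(0),np.linalg.norm(H-np.roll(H,-1,0),axis=1)); print(ray(c,269,109,.003))
R=cv2.Rodrigues(bot.read_state()['tcp_rot'])[0];print(np.degrees(np.arctan2(R[1,0],R[0,0])))
E
```

```text
[[ 0.5394 -0.2658]
 [ 0.4843 -0.3932]
 [ 0.4251 -0.3699]
 [ 0.4811 -0.2382]] [ 0.48247395 -0.31675653] [0.1387868  0.06368986 0.1431651  0.0644973 ]
keep yaw -23.208377560413943
[ 0.48224375 -0.31708575] [0.04719813 0.03923556 0.04886862 0.04010871]
[ 0.50539697 -0.26605665  0.003     ]
-22.184195868666986
```

Request:
{"op": "servo_tool", "data": {"series": [[0.2,-0.09,-0.3,0,0,-0.005,0],[0.37,-0.177,-0.6,0,0,-0.005,0],[0.37,-0.177,-0.85,0,0,-0.005,0],[0.37,-0.177,-1,0,0,-0.005,0],[0.37,-0.177,-1,0,0,-0.005,0],[0.37,-0.177,-1,0,0,-0.005,0]]}}

```text
time: 7.9
tool_pos: [0.482, -0.317, 0.0462]
tcp_rot: [3.078, -0.629, 0.0]
wrist_force: [-0.3, -0.4, 1.0]
width: 0.999
grip_force: 0.0
```

Request:
{"op": "servo_tool", "data": {"series": [[0,0,-0.13,0,0,0,0],[0,0,-0.25,0,0,0,0],[0,0,-0.25,0,0,0,0],[0,0,-0.25,0,0,0,0.6],[0,0,-0.25,0,0,0,0.6],[0,0,-0.25,0,0,0,0.6],[0,0,-0.25,0,0,0,0.6],[0,0,-0.25,0,0,0,0.6],[0,0,-0.25,0,0,0,0.6]], "newtons": 40}}

```text
time: 8.8
tool_pos: [0.4831, -0.3183, 0.0103]
tcp_rot: [3.076, -0.63, 0.005]
wrist_force: [-0.7, 1.5, 7.3]
width: 0.547
grip_force: 42.9
```

Request:
{"op": "servo_tool", "data": {"series": [[0,0,0.2,0,0,0,0.6],[0,0,0.45,0,0,0,0.6],[0,0.2,0.7,0,0,0,0.6],[0,0.5,0.7,0,0,0.03,0.6],[0,0.8,0.7,0,0,0.06,0.6],[0,1,0.7,0,0,0.06,0.6]]}}

```text
time: 9.4
tool_pos: [0.4808, -0.1648, 0.1133]
tcp_rot: [-3.123, 0.334, 0.001]
wrist_force: [0.3, -0.7, -1.6]
width: 0.55
grip_force: 42.7
```

Request:
{"op": "servo_tool", "data": {"series": [[0,0.3,0,0,0,0.02,0.6],[0.05,0.6,0,0,0,0.05,0.6],[0.1,0.9,0,0,0,0.08,0.6],[0.1,1,0,0,0,0.097,0.6],[0.1,1,0,0,0,0.097,0.6],[0.1,1,0,0,0,0.097,0.6],[0.1,1,0,0,0,0.097,0.6]]}}

```text
time: 10.1
tool_pos: [0.4964, -0.0181, 0.113]
tcp_rot: [3.138, 0.137, -0.001]
wrist_force: [0.4, 0.1, -2.3]
width: 0.552
grip_force: 42.8
```

```bash
python3 - <<'E'
from h import *
s=bot.read_state();print(s['tool_pos'],s['tcp_rot'],s['width'],s['grip_force'],s['wrist_force'])
c,im=shot('wrist','w5.png'); print(-c[3].T@c[4])
marks('wrist',c,['jamb_hole','stop'])
E
```

```text
[ 0.4964198  -0.01812462  0.11300372] [ 3.13822710e+00  1.37386097e-01 -5.38162741e-04] 0.5516500514830274 42.79505252838135 [ 0.4310452   0.10463718 -2.25549814]
[ 0.56377269 -0.01138627  0.25619606]
jamb_hole 0.91 215 192 [0.4968 0.0587 0.032 ]
stop 0.85 289 130 [0.5449 0.0085 0.032 ]
```

View pics/w5.png

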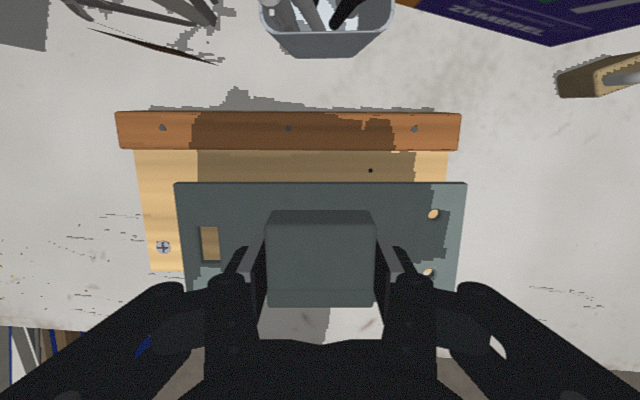

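The keep is held level, with its far edge from (176,183) to (466,182), the fence top edge from (134,150) to (447,150) and the slot at (210,244).

```bash
python3 - <<'E'
from h import *
c=cam('wrist')
A=[ray(c,*p,.048)[:2] for p in[(134,150),(447,150)]];A2=[ray(c,*p,.048)[:2] for p in[(116,112),(461,113)]];K=[ray(c,*p,.1077)[:2] for p in[(176,183),(466,182)]]
S=ray(c,210,244,.105)[:2]
for E in(A,A2,K):
    d=E[0]-E[1]; print(np.round(E,4).tolist(),np.mean(E,0).round(4),np.linalg.norm(d).round(4),'yaw',np.degrees(np.arctan2(-d[0],d[1])).round(2))
print('slot',S)
th=np.radians(5.0);x=np.array([np.cos(th),np.sin(th)]);y=np.array([-x[1],x[0]])
print('fence->jamb org', np.mean(A2,0)-.06*x, 'keep org',np.mean(K,0)-.032*x, S-.056*y)
E
```

```text
[[0.5253, 0.1059], [0.5428, -0.0962]] [0.534  0.0048] 0.2029 yaw 4.94
[[0.5484, 0.1155], [0.5665, -0.1005]] [0.5574 0.0075] 0.2168 yaw 4.78
[[0.5222, 0.0534], [0.5346, -0.0839]] [ 0.5284 -0.0153] 0.1379 yaw 5.14
slot [0.4906961  0.03836478]
fence->jamb org [0.49766314 0.00226784] keep org [ 0.49652548 -0.01804485] [ 0.49557682 -0.01742212]
```

Request:
{"op": "servo_tool", "data": {"series": [[0.007,0.139,-0.1,0,0,0,0.6],[0.007,0.139,-0.25,0,0,0,0.6],[0.007,0.139,-0.37,0,0,0,0.6],[0.007,0.139,-0.42,0,0,0,0.6],[0.007,0.139,-0.45,0,0,0,0.6],[0.007,0.139,-0.465,0,0,0,0.6],[0.007,0.139,-0.465,0,0,0,0.6],[0.007,0.139,-0.465,0,0,0,0.6]]}}

```text
time: 11.05
tool_pos: [0.4985, 0.0034, 0.0442]
tcp_rot: [3.138, 0.139, 0.002]
wrist_force: [1.2, 0.3, -2.5]
width: 0.551
grip_force: 42.8
```

Request:
{"op": "servo_tool", "data": {"series": [[0,0,0,0,0,0,0.3],[0,0,0,0,0,0,0],[0,0,0,0,0,0,0],[0,0,0,0,0,0,0],[0,0,0,0,0,0,0],[0,0,0.3,0,0,0,0],[0,0,0.6,0,0,0,0],[-0.2,0,0.9,0,0,0,0],[-0.4,0.0,1,0,0,0,0],[-0.4,0.0,1,0,0,0,0],[-0.4,0.0,1,0,0,0,0]]}}

```text
time: 12.15
tool_pos: [0.4379, 0.0036, 0.1939]
tcp_rot: [3.138, 0.14, 0.004]
wrist_force: [0.3, 0.2, -1.1]
width: 1.0
grip_force: 0.0
```

```bash
python3 - <<'E'
from h import *
s=bot.read_state();print(s['tool_pos'],s['tcp_rot'],s['width'],s['q'])
c,im=shot('wrist','w6.png'); print(-c[3].T@c[4])
Z['keep_slot']=.034;Z['keep']=.032
marks('wrist',c,['jamb_hole','stop','keep','keep_slot','tool_block','pin','awl','punch'])
E
```

```text
[0.43793779 0.00359236 0.1939365 ] [3.13826352 0.13982263 0.00389656] 0.9999824128076218 [-4.86980979e-02 -1.71882348e-01  2.12897795e+00  1.99227420e-05
  1.18200715e+00  1.43304131e+00]
[0.5048748  0.01038141 0.33732198]
jamb_hole 0.64 267 109 [0.4975 0.0588 0.032 ]
stop 0.64 326 60 [0.544  0.0088 0.032 ]
keep 0.58 325 111 [0.5006 0.005  0.032 ]
keep_slot 0.59 264 112 [0.495  0.0606 0.034 ]
tool_block 0.96 48 88 [0.4981 0.2816 0.    ]
punch 0.41 324 113 [0.4978 0.006  0.006 ]
```

View pics/w6.png

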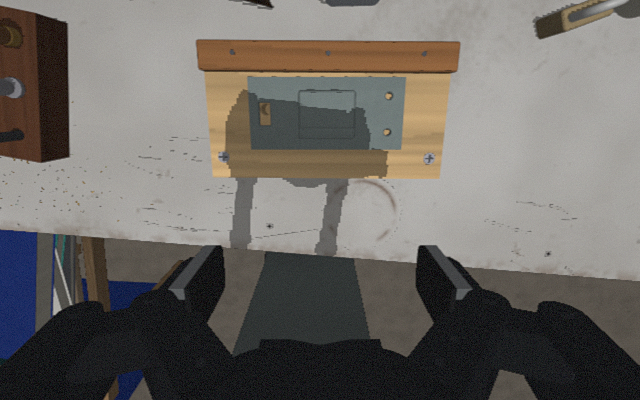

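The keep lies on the jamb at (325,112) with its slot at (265,113). The tool block at left holds the wooden awl at (10,35), a thick steel piece in the centre at (12,88) and a thin dark rod at (10,136). I'll go over to check the pin.

Request:
{"op": "servo_tool", "data": {"series": [[0,0.33,0,0,0,0,0],[0,0.67,0,0,0,0,0],[0,1,0,0,0,0,0],[0,1,0,0,0,0,0],[0,1,0,0,0,0,0]]}}

```text
time: 13.1
tool_pos: [0.4375, 0.1546, 0.193]
tcp_rot: [3.138, 0.145, -0.001]
wrist_force: [-0.3, 0.3, -0.0]
width: 1.002
grip_force: 0.0
```

Request:
{"op": "servo_tool", "data": {"series": [[0,0.33,0,0,0,0,0],[0,0.67,0,0,0,0,0],[0,0.8,0,0,0,0,0],[0,0.8,0,0,0,0,0],[0,0.8,0,0,0,0,0],[0,0.8,0,0,0,0,0]]}}

```text
time: 13.7
tool_pos: [0.4379, 0.2717, 0.1931]
tcp_rot: [3.138, 0.137, -0.001]
wrist_force: [-0.2, -0.6, 0.0]
width: 0.999
grip_force: 0.0
```

```bash
python3 - <<'E'
from h import *
o=cv2.imread('pics/w6.png',0)[98:130,254:278:1]; print('\n'.join(' '.join('%3d'%v for v in r) for r in o))
s=bot.read_state();print(s['tool_pos'],s['tcp_rot'],s['q'])
c,im=shot('wrist','w7.png'); print(-c[3].T@c[4])
marks('wrist',c,['tool_block','pin','awl','punch'])
for k in ['pin','awl','punch']:
    for r in bot.recognise(k,'wrist')[:2]: print(k,r['score'],np.round(np.array(r['box'])*[640,400,640,400]))
E
```

```text
70  70  73  92 103  85  72  76  75  85  99 110 114 118 118 117 113 116 114 117 118 120 123 122
 67  73  69  84  95  85  74  71  67  75  70  75  78  71  78  72  77  75  75  75  89 106 115 117
 69  74  68  76  74  69  71  77  73  75  68  72  74  71  74  68  69  70  74  70  74  74  76  73
 73  71  74  72  72  73  69  67  65  69  67  68  68  67  69  68  72  74  76  69  73  74  72  70
 72  72  70  70  55  60  72  68  70  72  68  70  69  70  67  66  73  73  76  73  77  72  79  74
 74  77  68  68  55  76  94 100  95  88  83  80  79  86  92  86  75  69  70  78  75  74  74  74
 74  67  72  69  63  76  97 101  87  79  73  64  66  82  85  84  71  74  72  74  68  71  78  79
 74  72  72  68  59  73  90  90  79  65  64  67  77  93  98  94  75  74  71  76  70  72  75  73
 70  79  71  72  58  70  88  79  65  67  66  71  90 102  98  90  72  73  75  74  73  75  76  75
 75  69  73  68  60  63  82  77  61  62  65  75  99 103  96  89  75  77  74  74  72  78  68  70
 73  71  76  71  63  63  72  77  63  58  62  86 100  94  98  92  76  65  74  78  73  76  73  78
 72  75  70  70  63  62  74  74  69  69  64  
[... 1751 characters left out ...]
 77  71  74  71  71  75  68
 80  72  74  77  76  73  76  72  74  71  74  73  77  67  73  72  74  77  75  70  79  72  71  72
 70  77  73  70  68  72  67  66  68  74  74  71  68  73  74  72  70  75  76  77  77  71  67  73
[0.43788553 0.2717214  0.19305841] [ 3.13762265e+00  1.36814365e-01 -9.31988080e-04] [ 5.07460333e-01 -1.04377789e-02  1.98360743e+00 -6.71818961e-04
  1.16939612e+00  1.99136572e+00]
[0.5052591  0.27850656 0.33621855]
tool_block 0.8 314 114 [0.4959 0.2836 0.    ]
pin 0.64 311 113 [0.4966 0.2858 0.009 ]
awl 0.66 324 68 [0.5397 0.2768 0.006 ]
punch 0.77 310 157 [0.4525 0.2836 0.006 ]
pin 0.76 [303. 105. 325. 121.]
awl 0.89 [309.  41. 342.  74.]
punch 0.72 [303. 153. 311. 176.]
```

View pics/w7.png

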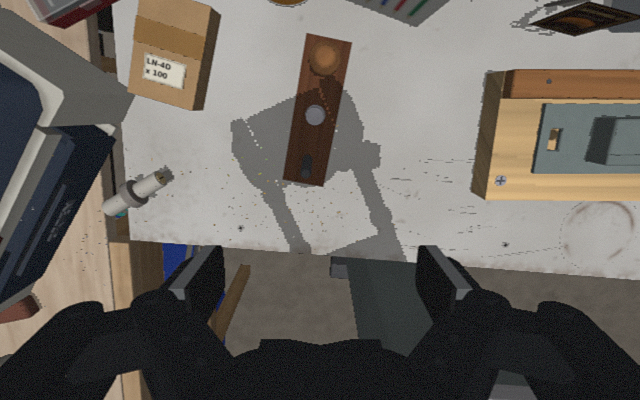

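In this picture the pin is the centre piece with its round top at (315,114), the awl handle is at (325,56), and the punch is at (307,165). I can now compute the pin move.

```bash
python3 - <<'E'
from h import *
c=cam('wrist'); print(ray(c,315,114.5,.077),ray(c,325,56,.085),ray(c,306,158,.094), ray(c,311,113,.009))
a,b=ray(c,331,38,.036)[:2],ray(c,303,184,.036)[:2];d=a-b;print(np.degrees(np.arctan2(d[1],d[0])),np.linalg.norm(d),(a+b)/2)
im=cv2.imread('pics/w7.png',0)[90:135,295:335]
print(cv2.HoughCircles(cv2.resize(im,None,fx=4,fy=4,interpolation=2),cv2.HOUGH_GRADIENT,1,200,param1=80,param2=15,minRadius=24,maxRadius=60))
print(ray(c,315,114.5,.077)-bot.read_state()['tool_pos'])
E
```

```text
[0.4973534  0.28318099 0.077     ] [0.53933276 0.27929628 0.085     ] [0.46525229 0.28710574 0.094     ] [0.49642337 0.28807774 0.009     ]
-6.308740589455896 0.13111568224140038 [0.49550871 0.28256188]
[[[79.5 99.5 40.5]]]
[ 0.05956321  0.0099316  -0.11646691]
```

Request:
{"op": "servo_tool", "data": {"series": [[0.2,0.04,0,0,0,0,0],[0.395,0.077,-0.15,0,0,0,0],[0.395,0.077,-0.4,0,0,0,0],[0.395,0.077,-0.65,0,0,0,0],[0.395,0.077,-0.85,0,0,0,0],[0.395,0.077,-0.947,0,0,0,0],[0.395,0.077,-0.947,0,0,0,0],[0.395,0.077,-0.947,0,0,0,0.5],[0.395,0.077,-0.947,0,0,0,0.8],[0.395,0.077,-0.947,0,0,0,1],[0.395,0.077,-0.947,0,0,0,1],[0.395,0.077,-0.947,0,0,0,1],[0.395,0.077,-0.947,0,0,0,1],[0.395,0.077,-0.947,0,0,0,1],[0.395,0.077,-0.947,0,0,0,1]], "newtons": 40}}

```text
time: 15.6
tool_pos: [0.4977, 0.2838, 0.0522]
tcp_rot: [3.136, 0.141, 0.002]
wrist_force: [0.2, -5.1, 4.4]
width: 0.144
grip_force: 38.4
```

Request:
{"op": "servo_tool", "data": {"series": [[0,0,0.1,0,0,0,1],[0,0,0.3,0,0,0,1],[0,0,0.5,0,0,0,1],[0,-0.2,0.6,0,0,0,1],[0,-0.5,0.6,0,0,0,1],[0,-0.8,0.6,0,0,0,1],[0,-1,0.6,0,0,0,1],[0,-1,0.6,0,0,0,1]]}}

```text
time: 16.4
tool_pos: [0.4967, 0.1323, 0.1419]
tcp_rot: [3.138, 0.134, 0.0]
wrist_force: [0.1, 0.5, -0.2]
width: 0.144
grip_force: 38.8
```

Request:
{"op": "servo_tool", "data": {"series": [[0,-0.25,0,0,0,0,1],[-0.005,-0.4,0,0,0,0,1],[-0.005,-0.5,0,0,0,0,1],[-0.005,-0.5,0,0,0,0,1],[-0.005,-0.5,0,0,0,0,1],[-0.005,-0.5,0,0,0,0,1]]}}

```text
time: 17.0
tool_pos: [0.4964, 0.0611, 0.1414]
tcp_rot: [-3.138, -0.141, -0.0]
wrist_force: [0.1, 0.3, -0.9]
width: 0.14
grip_force: 38.9
```

```bash
python3 - <<'E'
from h import *
s=bot.read_state();print(s['tool_pos'],s['tcp_rot'],s['wrist_force'],s['width'])
c,im=shot('wrist','w8.png'); Z['pin']=s['tool_pos'][2]-.043
marks('wrist',c,['jamb_hole','keep_slot','pin'])
p=s['tool_pos']; print(proj(c,[p[0],p[1],Z['pin']]),proj(c,[.497,.0588,.032]))
cv2.imwrite('pics/w8c.png',cv2.resize(im[150:350,220:420,::-1],None,fx=2.8,fy=2.8,interpolation=2))
E
```

```text
[0.49635423 0.0611335  0.14142705] [-3.13785280e+00 -1.40887320e-01 -2.86824575e-04] [ 0.10527673  0.32837084 -0.85929118] 0.13966961390240834
jamb_hole 0.65 324 190 [0.4971 0.0588 0.032 ]
keep_slot 0.7 321 193 [0.4856 0.06   0.    ]
pin 0.94 320 219 [0.4963 0.0617 0.0984]
[321.28692934 218.8353572 ] [323.92076834 190.40014099]
```

View pics/w8c.png

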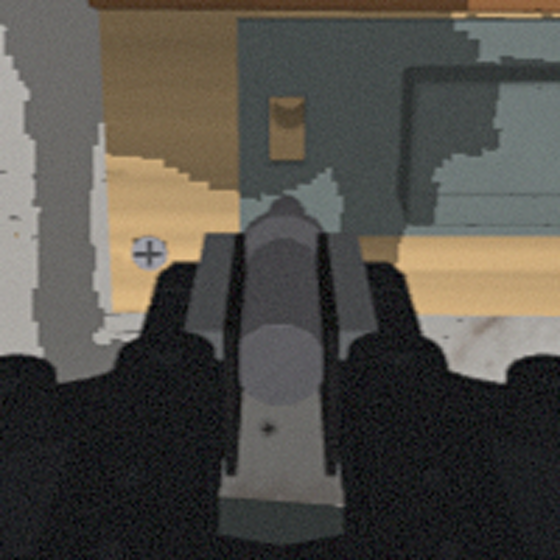

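The crop shows the pin held upright with its nose at (288,200), and the hole's far rim visible inside the slot at (288,112). Y lines up, so I can insert.

Request:
{"op": "servo_tool", "data": {"series": [[0.005,-0.015,-0.1,0,0,0,1],[0.005,-0.015,-0.25,0,0,0,1],[0.005,-0.015,-0.36,0,0,0,1],[0.005,-0.015,-0.4,0,0,0,1],[0.005,-0.015,-0.43,0,0,0,1],[0.005,-0.015,-0.455,0,0,0,1],[0.005,-0.015,-0.48,0,0,0,1],[0.005,-0.015,-0.48,0,0,0,1]]}}

```text
time: 18.0
tool_pos: [0.4974, 0.0581, 0.0695]
tcp_rot: [-3.138, -0.14, -0.001]
wrist_force: [0.3, 1.2, -0.2]
width: 0.143
grip_force: 38.7
```

Request:
{"op": "servo_tool", "data": {"series": [[0,0,-0.02,0,0,0,1],[0,0,-0.04,0,0,0,1],[0,0,-0.06,0,0,0,1],[0,0,-0.08,0,0,0,1],[0,0,-0.095,0,0,0,1],[0,0,-0.105,0,0,0,1],[0,0,-0.115,0,0,0,1],[0,0,-0.115,0,0,0,1]]}}

```text
time: 18.8
tool_pos: [0.4982, 0.0585, 0.053]
tcp_rot: [-3.138, -0.139, -0.003]
wrist_force: [1.0, 5.2, 5.8]
width: 0.143
grip_force: 39.1
```

Request:
{"op": "servo_tool", "data": {"series": [[0,0,-0.007,0,0,0,1],[0,0,-0.014,0,0,0,1],[0,0,-0.014,0,0,0,1]]}}

```text
time: 19.1
tool_pos: [0.4986, 0.0583, 0.0527]
tcp_rot: [-3.138, -0.14, -0.004]
wrist_force: [-3.6, 3.6, 17.8]
width: 0.14
grip_force: 40.7
```

Request:
{"op": "servo_tool", "data": {"series": [[0,0,0,0,0,0,0.72],[0,0,0,0,0,0,0.72],[0,0,0,0,0,0,0.72],[0,0,0,0,0,0,0.72],[0,0,0.1,0,0,0,0.72],[0,0,0.25,0,0,0,0.72],[0,0,0.45,0,0,0,0.72],[-0.2,0,0.6,0,0,0,0.72],[-0.4,0,0.7,0,0,0,0.72],[-0.55,0,0.7,0,0,0,0.72],[-0.55,0,0.7,0,0,0,0.72],[-0.55,0,0.7,0,0,0,0.72]]}}

```text
time: 20.3
tool_pos: [0.4145, 0.0578, 0.1548]
tcp_rot: [3.138, 0.14, 0.001]
wrist_force: [-0.4, 0.6, -0.0]
width: 0.28
grip_force: 0.0
```

```bash
python3 - <<'E'
from h import *
s=bot.read_state();print(s['tool_pos'],s['tcp_rot'],s['wrist_force'],s['width'])
c,im=shot('wrist','w9.png'); Z.update(pin=.010,keep=.032,keep_slot=.032)
marks('wrist',c,['jamb_hole','keep','keep_slot','pin'])
for z in(.010,.041,.078): print(z,proj(c,[.497,.0588,z]))
for k in ['pin','keep']:
    for r in bot.recognise(k,'wrist')[:1]: print(k,r['score'],np.round(np.array(r['box'])*[640,400,640,400]))
E
```

```text
[0.41454045 0.05778532 0.1548215 ] [3.13824363e+00 1.40050943e-01 1.19738040e-03] [-0.36982561  0.57288088 -0.00315679] 0.2796138822214641
jamb_hole 0.93 327 86 [0.4963 0.0606 0.032 ]
keep 0.63 400 86 [0.5015 0.0032 0.032 ]
keep_slot 0.7 329 89 [0.4941 0.0583 0.032 ]
pin 0.67 329 83 [0.4999 0.0588 0.01  ]
0.01 [328.1699961   86.92783463]
0.041 [329.19416689  84.72820944]
0.078 [330.80147755  81.27616703]
pin 0.82 [318.  71. 342.  97.]
keep 0.69 [309.  43. 497. 133.]
```

View pics/w9.png

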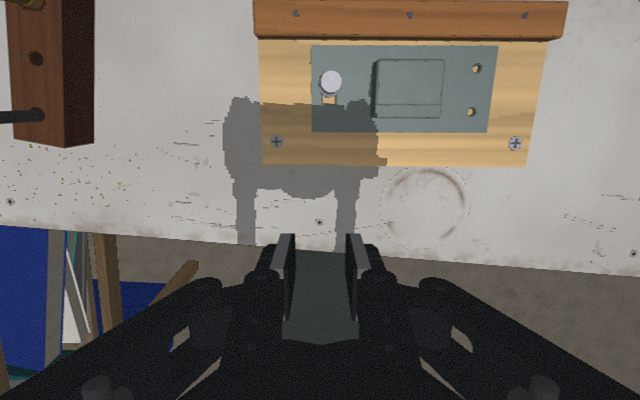

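The pin stands home, its top at (331,81) where predicted (331,81). The keep's far edge is at (311,45)-(498,46), with a small gap to the fence. Next I work out the push.

```bash
python3 - <<'E'
from h import *
c=cam('wrist')
P=np.array([ray(c,u,v,.037)[:2] for u,v in[(311,45),(498,46),(488,132),(312,131)]]);k=P.mean(0);print(P.round(4),k,np.linalg.norm(P-np.roll(P,-1,0),axis=1))
y=(P[0]+P[3]-P[1]-P[2]);print('yaw',np.degrees(np.arctan2(-y[0],y[1])))
H=np.array([ray(c,u,v,.060)[:2] for u,v in[(378,60),(444,59),(442,118),(374,117)]]);print(H.mean(0),np.linalg.norm(H-np.roll(H,-1,0),axis=1))
th=np.radians(5);R=np.array([[np.cos(th),-np.sin(th)],[np.sin(th),np.cos(th)]])
o=np.array([.498,.003]);print('keep in jamb',R.T@(k-o)); t=o+R@[-.045,0]; print('pre-push tcp',t,(t-bot.read_state()['tool_pos'][:2])/.15)
E
```

```text
[[ 0.5242  0.075 ]
 [ 0.5358 -0.0642]
 [ 0.4729 -0.0712]
 [ 0.4613  0.0691]] [0.49854608 0.00217747] [0.13964607 0.06327174 0.14078528 0.06314804]
yaw 4.754488206685481
[0.49809376 0.00267995] [0.04537136 0.03960207 0.04906805 0.03818295]
keep in jamb [ 0.00047231 -0.00086699]
pre-push tcp [ 0.45317124 -0.00092201] [ 0.25543841 -0.39177872]
```

Request:
{"op": "servo_tool", "data": {"series": [[0.1,-0.2,0,0,0,0,1],[0.2,-0.35,0,0,0,0,1],[0.25,-0.39,0,0,0,0,1],[0.25,-0.39,-0.2,0,0,0,1],[0.25,-0.39,-0.45,0,0,0,1],[0.25,-0.39,-0.65,0,0,0,1],[0.25,-0.39,-0.72,0,0,0,1],[0.25,-0.39,-0.755,0,0,0,1],[0.25,-0.39,-0.755,0,0,0,1],[0.25,-0.39,-0.755,0,0,0,1]], "newtons": 40}}

```text
time: 21.65
tool_pos: [0.4535, -0.0006, 0.0431]
tcp_rot: [3.138, 0.14, 0.004]
wrist_force: [0.1, 1.2, 0.6]
width: 0.001
grip_force: 0.0
```

Request:
{"op": "servo_tool", "data": {"series": [[0.01,0.001,0,0,0,0,1],[0.02,0.002,0,0,0,0,1],[0.03,0.003,0,0,0,0,1],[0.04,0.0035,0,0,0,0,1],[0.05,0.0044,0,0,0,0,1],[0.06,0.0052,0,0,0,0,1],[0.07,0.006,0,0,0,0,1],[0.075,0.0065,0,0,0,0,1],[0.075,0.0065,0,0,0,0,1]]}}

```text
time: 22.55
tool_pos: [0.4633, 0.0004, 0.0417]
tcp_rot: [-3.138, -0.14, 0.0]
wrist_force: [0.6, 0.5, -0.8]
width: 0.003
grip_force: 0.0
```

Request:
{"op": "servo_tool", "data": {"series": [[0.005,0.0005,-0.005,0,0,0,1],[0.01,0.001,-0.01,0,0,0,1],[0.014,0.0012,-0.013,0,0,0,1],[0.018,0.0016,-0.013,0,0,0,1],[0.022,0.002,-0.013,0,0,0,1],[0.026,0.0023,-0.013,0,0,0,1],[0.03,0.0026,-0.013,0,0,0,1],[0.034,0.003,-0.013,0,0,0,1],[0.034,0.003,-0.013,0,0,0,1]]}}

```text
time: 23.45
tool_pos: [0.4681, 0.0008, 0.0397]
tcp_rot: [3.138, 0.14, -0.001]
wrist_force: [-1.4, 0.7, 0.1]
width: -0.001
grip_force: 0.5
```

Request:
{"op": "servo_tool", "data": {"series": [[0.003,0.0003,0,0,0,0,1],[0.006,0.0005,0,0,0,0,1],[0.009,0.0008,0,0,0,0,1],[0.012,0.001,0,0,0,0,1],[0.015,0.0013,0,0,0,0,1],[0.015,0.0013,0,0,0,0,1]]}}

```text
time: 24.05
tool_pos: [0.4705, 0.001, 0.0397]
tcp_rot: [-3.138, -0.14, 0.0]
wrist_force: [-0.2, 0.6, -1.1]
width: -0.005
grip_force: 0.5
```

Request:
{"op": "servo_tool", "data": {"series": [[0.002,0.0002,0,0,0,0,1],[0.004,0.0004,0,0,0,0,1],[0.006,0.0005,0,0,0,0,1],[0.006,0.0005,0,0,0,0,1]]}}

```text
time: 24.45
tool_pos: [0.4712, 0.0012, 0.0396]
tcp_rot: [-3.138, -0.14, 0.001]
wrist_force: [-1.9, 0.5, -0.4]
width: 0.004
grip_force: 1.0
```

Request:
{"op": "servo_tool", "data": {"series": [[0.002,0.0002,0,0,0,0,1],[0.004,0.0004,0,0,0,0,1],[0.006,0.0005,0,0,0,0,1],[0.008,0.0007,0,0,0,0,1],[0.008,0.0007,0,0,0,0,1]]}}

```text
time: 24.95
tool_pos: [0.4715, 0.0012, 0.0396]
tcp_rot: [-3.138, -0.14, 0.004]
wrist_force: [-5.5, 0.6, 2.5]
width: -0.001
grip_force: 2.9
```

```bash
python3 - <<'E'
from h import *
s=bot.read_state();print(s['tool_pos'],s['wrist_force'])
c,im=shot('wrist','w10.png'); Z.update(pin=.010,keep=.032,keep_slot=.032)
marks('wrist',c,['keep','keep_slot','pin','jamb_hole','stop'])
th=np.radians(5);x=np.array([np.cos(th),np.sin(th)]);y=np.array([-x[1],x[0]]);o=np.array([.498,.003])
# gray profiles along jamb x at z=.037 plane for several y
g=cv2.cvtColor(im,cv2.COLOR_RGB2HSV)
for yy in(-.06,-.03,.0,.03,.068):
    print(yy,[tuple(int(t) for t in g[tuple(np.round(proj(c,[*(o+xx*x+yy*y),.037])).astype(int)[::-1])][:2]) for xx in np.arange(.026,.042,.001)])
E
```

```text
[0.47153945 0.00117975 0.03959647] [-5.4591474   0.60308981  2.45755856]
keep 0.64 320 183 [0.5024 0.0049 0.032 ]
keep_slot 0.75 207 183 [0.4979 0.0589 0.032 ]
pin 0.58 217 170 [0.4998 0.0607 0.01  ]
stop 0.63 323 88 [0.5459 0.0074 0.032 ]
-0.06 [(88, 22), (82, 19), (90, 16), (88, 26), (81, 24), (82, 19), (81, 23), (75, 25), (83, 28), (19, 49), (13, 138), (14, 138), (14, 142), (14, 142), (14, 138), (13, 146), (14, 144)]
-0.03 [(78, 29), (79, 31), (80, 16), (80, 17), (90, 17), (85, 19), (80, 21), (83, 22), (86, 26), (73, 14), (14, 147), (14, 141), (14, 143), (13, 140), (13, 140), (14, 141), (13, 143)]
0.0 [(86, 19), (82, 29), (80, 24), (96, 14), (84, 14), (80, 16), (85, 16), (78, 27), (87, 24), (88, 25), (15, 137), (14, 145), (14, 139), (14, 142), (14, 138), (14, 139), (14, 140)]
0.03 [(90, 23), (79, 21), (78, 27), (90, 14), (83, 22), (75, 16), (77, 26), (85, 17), (95, 17), (90, 19), (13, 95), (14, 140), (13, 140), (14, 139), (13, 143), (14, 143), (13, 138)]
0.068 [(90, 23), (78, 13), (95, 16), (80, 25), (81, 20), (78, 28), (81, 29), (78, 14), (94, 20), (103, 24), (38, 26), (13, 151), (12, 123), (13, 138), (13, 136), (14, 139), (14, 136)]
```

The keep's edge now meets the stop evenly along its whole length, with no pale timber between them. I'll raise the press to about 12 N.

Request:
{"op": "servo_tool", "data": {"series": [[0.002,0.0002,0,0,0,0,1],[0.004,0.0004,0,0,0,0,1],[0.006,0.0005,0,0,0,0,1],[0.006,0.0005,0,0,0,0,1],[0.006,0.0005,0,0,0,0,1]]}}

```text
time: 25.75
tool_pos: [0.4715, 0.0011, 0.0393]
tcp_rot: [3.138, 0.14, -0.007]
wrist_force: [-7.4, -0.2, 4.2]
width: 0.001
grip_force: 3.8
```

Request:
{"op": "servo_tool", "data": {"series": [[0.003,0.0003,0,0,0,0,1],[0.006,0.0005,0,0,0,0,1],[0.009,0.0008,0,0,0,0,1],[0.009,0.0008,0,0,0,0,1],[0.009,0.0008,0,0,0,0,1],[0.009,0.0008,0,0,0,0,1]]}}

```text
time: 26.35
tool_pos: [0.4715, 0.0011, 0.039]
tcp_rot: [3.138, 0.14, -0.011]
wrist_force: [-11.1, -1.8, 6.9]
width: 0.001
grip_force: 5.2
```

Request:
{"op": "servo_tool", "data": {"series": [[0,0,0,0,0,0,1],[0,0,0,0,0,0,1],[0,0,0,0,0,0,1],[0,0,0,0,0,0,1],[0,0,0,0,0,0,1],[0,0,0,0,0,0,1],[0,0,0,0,0,0,1],[0,0,0,0,0,0,1]]}}

```text
time: 27.15
tool_pos: [0.4715, 0.0011, 0.039]
tcp_rot: [3.138, 0.14, -0.011]
wrist_force: [-10.1, -1.6, 5.8]
width: -0.003
grip_force: 5.2
```

```bash
python3 - <<'E'
from h import *
s=bot.read_state();print(s['tool_pos'],s['wrist_force'],s['torque'])
c,im=shot('wrist','w11.png'); marks('wrist',c,['keep','keep_slot','pin'])
g=cv2.cvtColor(im,cv2.COLOR_RGB2HSV)
th=np.radians(5);x=np.array([np.cos(th),np.sin(th)]);y=np.array([-x[1],x[0]]);o=np.array([.498,.003])
for yy in(-.06,-.03,.0,.03,.068):
    print(yy,[int(g[tuple(np.round(proj(c,[*(o+xx*x+yy*y),.037])).astype(int)[::-1])][1]) for xx in np.arange(.030,.042,.001)])
for r in bot.recognise('pin','wrist')[:1]: print(np.round(np.array(r['box'])*[640,400,640,400]),proj(c,[.497,.0588,.078]))
print(bot.read_state()['wrist_force'])
E
```

```text
[0.47151385 0.0010798  0.03895729] [-10.11559567  -1.56505767   5.78506095] [-0.22701042  1.57629657  0.01417357]
keep 0.64 321 185 [0.4937 0.0035 0.    ]
keep_slot 0.93 206 185 [0.4877 0.07   0.    ]
pin 0.86 216 170 [0.4995 0.0617 0.009 ]
-0.06 [23, 19, 23, 23, 22, 50, 142, 137, 138, 146, 138, 145, 146]
-0.03 [27, 22, 22, 25, 22, 15, 150, 140, 143, 143, 138, 143, 142]
0.0 [23, 13, 13, 24, 19, 30, 135, 143, 139, 137, 138, 137, 138]
0.03 [21, 24, 25, 16, 17, 33, 107, 124, 140, 142, 139, 142, 145]
0.068 [19, 20, 17, 22, 22, 28, 126, 148, 126, 125, 131, 131, 132]
[138. 168. 222. 232.] [161.30419795 217.88712387]
[-9.90435974 -1.06055767  5.09258652]
```

Request:
{"op": "servo_tool", "data": {"series": [[0.002,0.0002,0,0,0,0,1],[0.005,0.0004,0,0,0,0,1],[0.005,0.0004,0,0,0,0,1],[0.005,0.0004,0,0,0,0,1],[0.005,0.0004,0,0,0,0,1],[0.005,0.0004,0,0,0,0,1]]}}

```text
time: 28.0
tool_pos: [0.4715, 0.0011, 0.0388]
tcp_rot: [3.138, 0.14, -0.013]
wrist_force: [-12.0, -2.1, 6.7]
width: -0.002
grip_force: 6.0
```

```bash
python3 -c "
from workcell import bot
print(bot.read_state()['wrist_force']); print(bot.finish_job())"
```

```text
[-11.99370997  -2.05179636   6.72030901]
the job is handed in; nothing more can be done
None
```

The job is handed in but no verdict came back: the keep lies flat and flush against the stop strip, the pin is home through the slot, and the closed fingers are still pressing the keep at about 12 N by the wrist sensor.

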